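# Stack a choke on the chassis post

### The job

Build up the choke on the power-supply chassis: first thread the wide flat spacer ring (the one with the large bore) down over the panel's upright post until it lies flat on the panel. Then thread the tall thick-walled core ring down the same post until it sits fully home, flat on the spacer.

Things in the scene. Friction and masses are not known exactly. Their poses are not given: they have to be found in the camera images.
- post_foot (a point): Foot of the one upright post (dark steel, 14 mm diameter, 52 mm high, top 10 mm tapered) on the fixed steel chassis panel: on the post's axis, level with the panel's flat top, 14 mm above the table; z up. The panel reaches 110 mm from it along +x and -x, 70 mm along -y, 130 mm along +y. A heat sink 30 mm high stands 93 mm away in +y; nothing else tall within 90 mm.
- spacer: Wide flat spacer ring, bare aluminium: outer diameter 64 mm, bore 36 mm, 16 mm thick, about 90 g. Lies flat and loose on a green pad 6 mm thick, on the other side of the robot's midline from the chassis. Origin at the centre of its underside, z along its axis. A disc of the same outer size on the pad has only a 10 mm hole and does not fit the post.
- core: Choke core, a tall thick-walled plain grey ring: outer diameter 54 mm, bore 34 mm, 30 mm high, about 200 g. Stands loose, axis upright, on the same pad. Origin at the centre of its underside, z along its axis. A slim steel bush (30 mm outside, 40 mm high) there is not part of the job. The four pieces on the pad stand in any order, at least 110 mm between centres.
There are look-alikes about, which are no part of the job. Of the things that look like the core, the largest one is meant.

How it is judged:
By the outcome, as a careful person would: the job done as asked, in the order asked, and still so for the second after the job is handed in, with the robot touching nothing.
It also fails if it takes over 54 s, if anything falls off the work surface, if the arm or the gripper's body presses on something with over 40 N, if the wrist force passes 120 N, or if a joint passes its speed limit or range.

### The arm

A 6-joint arm with a two-finger parallel gripper is mounted at the origin on the work surface. World frame = base frame: x ahead of the robot, y to its left, z up, the work surface at z = 0. Lengths are in m, angles in rad, forces in N, time in s.
With the tool pointing down it reaches from about 0.425 to 1.125 m from the base axis. Payload 14.9 kg.
Tool frame: the origin (TCP) lies midway between the tips of the shut fingers; the grasp point (between the pads) lies arm.tcp_to_grasp behind it (arm.tcp_to_grasp is the distance from the TCP to the grasp point, in m); z points along the fingers, y is the line along which they close (so a half turn about z gives the same grasp; the last joint's range is limited). The gripper opens to 91 mm and grips with 3 to 60 N. Pads are 32 mm wide; open, the fingers measure 118 mm over their backs; the gripper's body (76 mm by 178 mm) begins 60 mm behind the grasp point.
Start: joints at [-1.371, 0.379, 1.734, -0, 1.028, -0.033], TCP at [0.161, -0.681, 0.214] pointing down, gripper open.
Joint ranges: [-2.77, 2.77], [-0.74, 2.19], [0, 2.66], [-1.06, 4.2], [0.31, 2.87], [-3.08, 3.08]. Speed limits (rad/s): [1.89, 1.89, 2.39, 3.14, 3.14, 3.14].

### API

Orientations are given as a rotation vector (axis times angle).
In Python, from cell import arm, imaging gives the robot as it stands. The module is installed in compiled form; this text tells all that it offers.
- The arm moves only by the tool jog_arm, never from a script. Its argument "commands" is a list of rows, each an object with "delta_pos": the shift along the tool's x, y, z in m, a list of three; "rot": the turn, a rotation vector about the tool's x, y, z in degrees, a list of three. In form: [{"delta_pos": [tx, ty, tz], "rot": [wx, wy, wz]}, ...]. A call has 1 to 20 rows; each row is the pose to reach, as a shift and turn from the pose commanded when the call began, along the tool's axes at that moment; what a row does not reach only later rows make up. A row lasts 1/12 s, in which the tool goes at most 41.7 mm and 7.16 degrees, less where a joint would pass 70% of its speed; a pose out of reach is approached as far as the arm can. A call with a gripper value outside its range is refused whole. "fingers" is the opening, from 0 (shut) to 1 (fully open), set as the call begins (left out, the last holds). The fingers move at their own pace and stop on an object; "squeeze" is the grip in N (left out, the last holds). Time passes only in rows, so rows that repeat a pose let the fingers close. It gives the time, the measured TCP pose, the force, the opening and the grip force at its end, in the units of the state.
- arm.observe(): the state, without advancing time (a new reading comes with each control period).
- imaging.camera(name): name is "scene" or "top" or "wrist"; returns (picture, depth): 420x560x3 uint8, red, green, blue; 420x560 float32, m along the optical axis (not along the pixel's ray), 0 where there is no reading.
- imaging.camera_model(name): a dict with "fx", "fy", "cx", "cy" (pixels), "world_to_cam" (4x4, takes a point from world to camera coordinates). Camera axes: x right, y down, z forward; pixel columns grow to the right and rows downward; lengths in m; the calibration is good to about 2 mm. A picture is of the moment at which its call begins: read the wrist's pose just before it. camera_model takes no time and is no camera call; for the wrist camera it gives the pose at the moment of the call.
- arm.job_done(): hands the job in; it is judged then, once.
Trained networks look in the newest picture that a camera, given by its name, has taken for a name from the list of things; names that differ only in an ending like _2 or _b are one class to them, and where a whole thing is asked for, a point or a joint stands for the part that bears it (a point fixed in the world has none). Each returns a list of dicts, best first, with "p" (0 to 1); they miss things now and then, are a little off and sometimes report something else, mostly with a low value. They report only what shows in the picture. A call takes as long as a camera call. They do not tell look-alikes from the thing itself.
- imaging.look_for(camera, query): "centre" ([column, row] as shares, 0 to 1, of the picture: columns of its width, rows of its height, amid what is visible of it).
The state is a dict: "t": time; "qpos": joint angles; "dq": joint speeds; "joint_efforts": joint torques, N m; "tool_pos": TCP position; "orientation": TCP orientation; "wrist_force": force on the tool from outside, world axes, zero at the start; "ft_torque": the same for the moment, N m; "width": finger opening in m; "grasp_force": force on a finger pad.
Only numpy, scipy, OpenCV 4.12 (cv2) and the standard library are available. Lean on these libraries where they do the work, as an engineer would, in place of code of your own. Each camera call takes 0.05 s, during which the arm holds its last target. There are 200 camera calls.

## Working session

There is one attempt and no reset: what is moved stays moved. The work goes in short steps, Python scripts to look and compute and a tool call to move; the robot and the scene stay as the last step left them, time stands still between calls to the robot, and variables do not carry over. Pictures are saved under pics/ and viewed, at most 10 in all, crops included, and the job is handed in when it is done.

Besides the shell and the picture viewer there is one more tool, called after "Request:" in YAML: its name, and indented under it one key for each argument. jog_arm: Moves the arm, as the interface text tells. Its arguments: {"type":"object","properties":{"commands":{"type":"array"},"fingers":{"type":"number"},"squeeze":{"type":"number"}},"required":["commands"]}

```bash
mkdir -p pics
cat > h.py <<'E'
import numpy as np,cv2
from cell import arm,imaging
def snap(n,f=None):
    m=imaging.camera_model(n);p,d=imaging.camera(n)
    if f: cv2.imwrite('pics/'+f,p[:,:,::-1])
    return p,d,m
def world(m,u,v,z):
    # depth -> world (vectorised)
    T=np.linalg.inv(np.array(m['world_to_cam']))
    P=np.stack([(u-m['cx'])/m['fx']*z,(v-m['cy'])/m['fy']*z,z,np.ones_like(z)],-1)
    return (P@T.T)[...,:3]
E
python3 - <<'E'
from h import *
s=arm.observe();print({k:np.round(v,3).tolist() for k,v in s.items()},arm.tcp_to_grasp)
for c in ('scene','top'):
    p,d,m=snap(c,c+'0.png')
    print(c,np.linalg.inv(m['world_to_cam']).round(3).tolist(),m['fx'])
    for q in ('spacer','core','post_foot'):
        for r in imaging.look_for(c,q):
            u,v=np.array(r['centre'])*[560,420];z=d[int(v),int(u)]
            print(q,round(r['p'],2),round(u),round(v),world(m,u,v,np.float64(z)).round(3))
E
```

```text
{'t': 0.0, 'qpos': [-1.371, 0.379, 1.735, 0.0, 1.029, -0.033], 'dq': [-0.002, -0.0, -0.001, -0.0, -0.001, 0.0], 'joint_efforts': [-0.004, -76.372, -43.438, 0.065, 0.042, -0.0], 'tool_pos': [0.161, -0.681, 0.213], 'orientation': [-3.119, -0.365, 0.0], 'wrist_force': [-0.008, -0.107, -0.584], 'ft_torque': [-0.034, -0.007, -0.032], 'grasp_force': 0.0, 'width': 0.091} 0.0188
scene [[0.497, 0.667, -0.555, 0.94], [0.868, -0.369, 0.334, -0.289], [0.018, -0.647, -0.762, 0.665], [0.0, 0.0, 0.0, 1.0]] 440.76303750766533
spacer 0.62 426 196 [0.585 0.252 0.022]
spacer 0.39 333 180 [0.449 0.124 0.009]
core 0.75 335 181 [0.453 0.126 0.008]
core 0.75 300 144 [0.334 0.112 0.022]
core 0.59 274 197 [ 0.424 -0.003  0.   ]
post_foot 0.97 215 312 [ 0.606 -0.21   0.014]
top [[-0.005, -0.991, 0.134, 0.324], [-1.0, 0.007, 0.021, -0.006], [-0.022, -0.134, -0.991, 1.12], [0.0, 0.0, 0.0, 1.0]] 533.6274709378725
spacer 0.86 167 165 [0.567 0.264 0.004]
core 0.56 232 204 [0.479 0.121 0.02 ]
core 0.48 228 281 [0.32  0.131 0.001]
core 0.44 296 220 [ 0.445 -0.011  0.022]
post_foot 0.67 384 157 [ 0.577 -0.197  0.017]
```

View pics/scene0.png

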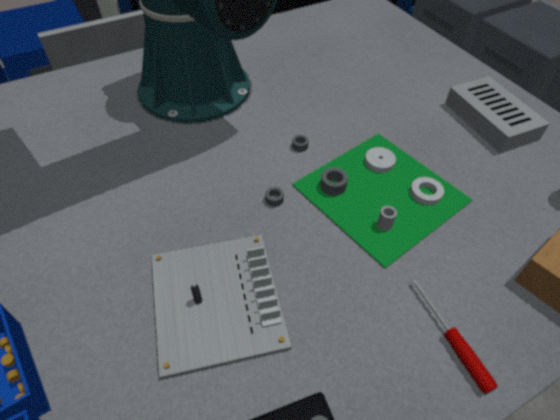

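View pics/top0.png

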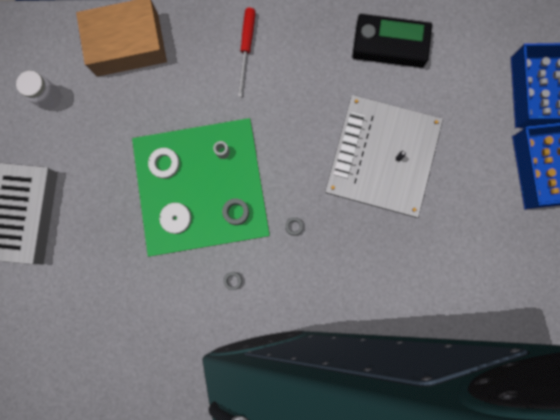

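Scene view: the spacer (white ring, large bore) is at (427,190). The core is the dark ring on the pad at (335,181). The post is at (197,294) on the panel.
Top view: spacer (163,163), core (236,211), post (401,156).

What could be mistaken for each:
- **Spacer:** the small-hole disc, scene (380,159) / top (174,218).
- **Core:** the bush, scene (387,217) / top (221,149), and the small dark rings off the pad, scene (274,197) and (300,144) / top (296,226) and (234,281).

I choose the large-bore white ring as the spacer and the largest dark ring, the one on the pad, as the core.

```bash
cat > m.py <<'E'
from h import *
def rays(m,pts):
    T=np.linalg.inv(np.array(m['world_to_cam']));pts=np.atleast_2d(pts)
    d=np.c_[(pts[:,0]-m['cx'])/m['fx'],(pts[:,1]-m['cy'])/m['fy'],np.ones(len(pts))]@T[:3,:3].T
    return T[:3,3],d
def plane(m,pts,z):
    o,d=rays(m,pts);return o+d*((z-o[2])/d[:,2])[:,None]
def cloud(p,d,m):
    v,u=np.mgrid[:420,:560];return world(m,u,v,d.astype(float))
def circ(P):
    from scipy.optimize import least_squares
    c0=np.r_[P.mean(0),.03]
    r=least_squares(lambda c:np.hypot(*(P-c[:2]).T)-c[2],c0,loss='soft_l1',f_scale=.001).x
    return r
E
python3 - <<'E'
from m import *
W={}
for c in ('top','scene'):
    p,d,m=snap(c);W[c]=(p,d,m);C=cloud(p,d,m)
    for n,(x,y),zz in (('spacer',(.575,.26),.022),('core',(.47,.123),.036),('post',(.59,-.21),.066)):
        near=(np.hypot(C[...,0]-x,C[...,1]-y)<.06)&(d>0)
        z=C[...,2][near]
        print(c,n,near.sum(),'z pct',np.percentile(z,[1,5,25,50,75,95,99]).round(4))
        lo={'spacer':.017,'core':.027,'post':.035}[n]
        s=near&(C[...,2]>lo)&(C[...,2]<.09)
        if s.sum()>3:
            P=C[s]; print('  n',s.sum(),'mean',P.mean(0).round(4),'min',P.min(0).round(4),'max',P.max(0).round(4))
            v,u=np.nonzero(s);print('  px',u.mean().round(1),v.mean().round(1))
def crop(p,x,y,w,h,k): return cv2.resize(p[y:y+h,x:x+w],None,fx=k,fy=k,interpolation=cv2.INTER_CUBIC)
a=crop(W['top'][0],130,115,180,190,2);b=crop(W['scene'][0],250,120,190,190,2)
cv2.imwrite('pics/crop.png',np.hstack([a,b])[:,:,::-1])
E
```

```text
top spacer 2406 z pct [0.0021 0.0039 0.0063 0.008  0.011  0.0245 0.0266]
  n 502 mean [0.5698 0.2689 0.0229] min [0.5388 0.2384 0.0171] max [0.6008 0.301  0.0292]
  px 162.7 162.1
top core 2506 z pct [0.0025 0.0038 0.0059 0.0076 0.0098 0.0373 0.0397]
  n 339 mean [0.4636 0.1146 0.0364] min [0.438 0.089 0.027] max [0.4904 0.1408 0.0429]
  px 234.6 210.7
top post 2477 z pct [0.0104 0.0119 0.0138 0.0153 0.0168 0.0191 0.0562]
  n 49 mean [ 0.573  -0.2243  0.0548] min [ 0.5686 -0.2334  0.0364] max [ 0.5799 -0.2198  0.0681]
  px 400.4 154.9
scene spacer 2063 z pct [0.0033 0.0042 0.0055 0.0066 0.0141 0.0224 0.0234]
  n 458 mean [0.5708 0.2671 0.0213] min [0.538  0.2358 0.0171] max [0.6009 0.3006 0.0258]
  px 427.3 189.1
scene core 1980 z pct [0.0035 0.0043 0.0055 0.0066 0.0174 0.036  0.0372]
  n 357 mean [0.4654 0.1123 0.0341] min [0.4364 0.0875 0.027 ] max [0.4896 0.14   0.0388]
  px 334.2 178.3
scene post 3872 z pct [0.0115 0.0122 0.0133 0.014  0.0148 0.0165 0.0573]
  n 110 mean [ 0.5779 -0.2275  0.0519] min [ 0.5712 -0.2336  0.0354] max [ 0.5819 -0.2202  0.0663]
  px 195.5 291.2
```

View pics/crop.png

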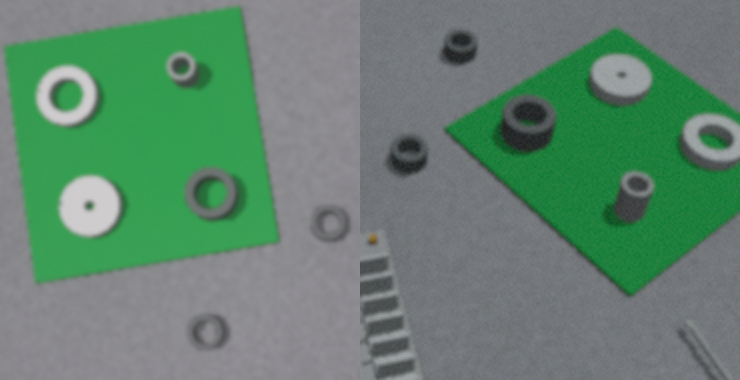

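The crop confirms the choice. The white ring with the large bore, at crop (67,95) left and (715,140) right, is the spacer. The dark ring on the pad, at (212,193) and (528,122), is clearly larger than the two off the pad.

Both views agree:
- **Spacer:** (0.570, 0.268), top at 22 mm.
- **Core:** (0.464, 0.113), top at 36 mm.
- **Post:** about (0.575, -0.226), top at about 66 mm.

I'll go over the post first to refine its position.

```bash
cat > d.py <<'E'
from m import *
from scipy.spatial.transform import Rotation as Ro
def delta(x,y,z):
    s=arm.observe();R=Ro.from_rotvec(s['orientation'])
    print('to',(x,y,z),'delta',R.inv().apply(np.array([x,y,z])-s['tool_pos']).round(4))
def st():
    s=arm.observe();R=Ro.from_rotvec(s['orientation']).as_matrix()
    print('t',round(s['t'],2),'pos',np.round(s['tool_pos'],4),'xax',R[:,0].round(3),'yax',R[:,1].round(3),'z',R[:,2].round(3),'F',np.round(s['wrist_force'],1),'w',round(s['width'],4),'g',round(s['grasp_force'],1))
E
python3 - <<'E'
from d import *
st();delta(.52,-.226,.24);delta(.575,-.226,.24)
T=np.linalg.inv(imaging.camera_model('wrist')['world_to_cam']);print(T.round(3))
E
```

```text
t 0.5 pos [ 0.1615 -0.6811  0.2139] xax [0.973 0.231 0.   ] yax [ 0.231 -0.973 -0.   ] z [-0.  0. -1.] F [-0.5  0.6  0.9] w 0.0912 g 0.0
to (0.52, -0.226, 0.24) delta [ 0.4538 -0.3601 -0.0261]
to (0.575, -0.226, 0.24) delta [ 0.5074 -0.3474 -0.0261]
[[ 0.231 -0.945 -0.231  0.226]
 [-0.973 -0.224 -0.054 -0.665]
 [-0.     0.237 -0.971  0.384]
 [ 0.     0.     0.     1.   ]]
```

Request:
jog_arm:
  commands:
    - {"delta_pos": [0.507,-0.347,-0.026],"rot": [0,0,0]}
    - {"delta_pos": [0.507,-0.347,-0.026],"rot": [0,0,0]}
    - {"delta_pos": [0.507,-0.347,-0.026],"rot": [0,0,0]}
    - {"delta_pos": [0.507,-0.347,-0.026],"rot": [0,0,0]}
    - {"delta_pos": [0.507,-0.347,-0.026],"rot": [0,0,0]}
    - {"delta_pos": [0.507,-0.347,-0.026],"rot": [0,0,0]}
    - {"delta_pos": [0.507,-0.347,-0.026],"rot": [0,0,0]}
    - {"delta_pos": [0.507,-0.347,-0.026],"rot": [0,0,0]}
    - {"delta_pos": [0.507,-0.347,-0.026],"rot": [0,0,0]}
    - {"delta_pos": [0.507,-0.347,-0.026],"rot": [0,0,0]}
    - {"delta_pos": [0.507,-0.347,-0.026],"rot": [0,0,0]}
    - {"delta_pos": [0.507,-0.347,-0.026],"rot": [0,0,0]}
    - {"delta_pos": [0.507,-0.347,-0.026],"rot": [0,0,0]}
    - {"delta_pos": [0.507,-0.347,-0.026],"rot": [0,0,0]}
    - {"delta_pos": [0.507,-0.347,-0.026],"rot": [0,0,0]}
    - {"delta_pos": [0.507,-0.347,-0.026],"rot": [0,0,0]}
    - {"delta_pos": [0.507,-0.347,-0.026],"rot": [0,0,0]}
    - {"delta_pos": [0.507,-0.347,-0.026],"rot": [0,0,0]}
    - {"delta_pos": [0.507,-0.347,-0.026],"rot": [0,0,0]}
    - {"delta_pos": [0.507,-0.347,-0.026],"rot": [0,0,0]}

```text
t: 2.17
tool_pos: [0.5741, -0.2274, 0.2399]
orientation: [-3.121, -0.363, 0.0]
wrist_force: [-0.3, -0.7, 0.3]
width: 0.0916
grasp_force: 0.0
```

Run:
```python
from d import *
st()
p,d,m=snap('wrist','w1.png');C=cloud(p,d,m)
near=(np.hypot(C[...,0]-.575,C[...,1]+.226)<.05)&(d>0)
print(np.percentile(C[...,2][near],[5,25,50,75,95]).round(4))
for lo,hi in ((.022,.03),(.03,.04),(.04,.05),(.05,.06),(.06,.07)):
    s=near&(C[...,2]>lo)&(C[...,2]<hi)
    if s.any():P=C[s];v,u=np.nonzero(s);print(lo,s.sum(),P.mean(0).round(4),P.min(0).round(4),P.max(0).round(4),u.mean().round(),v.mean().round())
delta(.570,.268,.2)
```

```text
t 2.17 pos [ 0.5741 -0.2274  0.2399] xax [ 0.973  0.229 -0.   ] yax [ 0.229 -0.973 -0.   ] z [-0. -0. -1.] F [-0.3 -0.7  0.3] w 0.0916 g 0.0
[0.0133 0.3336 0.3527 0.3599 0.3652]
0.022 17 [ 0.5781 -0.2262  0.0256] [ 0.5731 -0.2336  0.022 ] [ 0.5797 -0.2201  0.0293] 293.0 175.0
0.03 23 [ 0.578  -0.2261  0.0352] [ 0.5736 -0.2334  0.0303] [ 0.5798 -0.2201  0.0398] 293.0 176.0
0.04 19 [ 0.5782 -0.226   0.045 ] [ 0.5744 -0.2328  0.0403] [ 0.5797 -0.2201  0.0499] 293.0 178.0
0.05 85 [ 0.5749 -0.2263  0.0568] [ 0.5664 -0.2335  0.0502] [ 0.5799 -0.2201  0.06  ] 292.0 183.0
0.06 56 [ 0.574  -0.2266  0.0627] [ 0.5682 -0.2316  0.06  ] [ 0.5778 -0.2219  0.0667] 292.0 185.0
to (0.57, 0.268, 0.2) delta [ 0.1096 -0.4832  0.04  ]
```

View pics/w1.png

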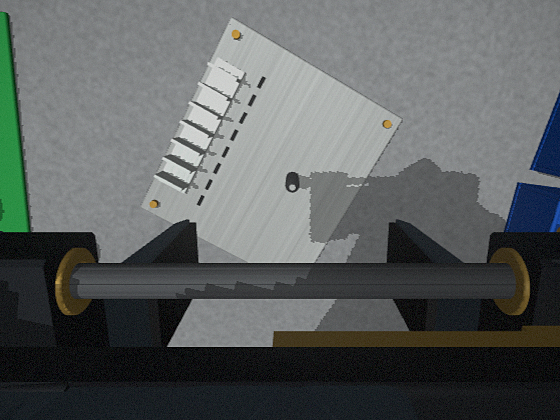

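The wrist view shows the post at pixel (292,183), with the heat sink to its left. The post axis is at about (0.573, -0.2267). Now to the spacer.

Request:
jog_arm:
  commands:
    - {"delta_pos": [0.11,-0.483,0.04],"rot": [0,0,0]}
    - {"delta_pos": [0.11,-0.483,0.04],"rot": [0,0,0]}
    - {"delta_pos": [0.11,-0.483,0.04],"rot": [0,0,0]}
    - {"delta_pos": [0.11,-0.483,0.04],"rot": [0,0,0]}
    - {"delta_pos": [0.11,-0.483,0.04],"rot": [0,0,0]}
    - {"delta_pos": [0.11,-0.483,0.04],"rot": [0,0,0]}
    - {"delta_pos": [0.11,-0.483,0.04],"rot": [0,0,0]}
    - {"delta_pos": [0.11,-0.483,0.04],"rot": [0,0,0]}
    - {"delta_pos": [0.11,-0.483,0.04],"rot": [0,0,0]}
    - {"delta_pos": [0.11,-0.483,0.04],"rot": [0,0,0]}
    - {"delta_pos": [0.11,-0.483,0.04],"rot": [0,0,0]}
    - {"delta_pos": [0.11,-0.483,0.04],"rot": [0,0,0]}
    - {"delta_pos": [0.11,-0.483,0.04],"rot": [0,0,0]}
    - {"delta_pos": [0.11,-0.483,0.04],"rot": [0,0,0]}
    - {"delta_pos": [0.11,-0.483,0.04],"rot": [0,0,0]}
    - {"delta_pos": [0.11,-0.483,0.04],"rot": [0,0,0]}

```text
t: 3.55
tool_pos: [0.5705, 0.2675, 0.2]
orientation: [3.12, 0.363, -0.0]
wrist_force: [0.0, -0.3, -0.4]
width: 0.0909
grasp_force: 0.0
```

Run:
```python
from d import *
st()
p,d,m=snap('wrist','w2.png');C=cloud(p,d,m)
for n,(x,y),lo,hi,r in (('spacer',(.57,.268),.018,.03,.045),('core',(.464,.113),.03,.045,.04)):
    s=(np.hypot(C[...,0]-x,C[...,1]-y)<r)&(d>0)&(C[...,2]>lo)&(C[...,2]<hi)
    if s.sum()>30:
        P=C[s];rr=lambda c:np.hypot(*(P[:,:2]-c).T)
        c=(P.min(0)+P.max(0))/2;v,u=np.nonzero(s)
        h=cv2.minEnclosingCircle((P[:,:2]*1000).astype(np.float32))
        print(n,s.sum(),'mean',P.mean(0).round(4),'bbox c',c.round(4),'size',np.ptp(P,0).round(4),'encl',np.round(h[0],1),round(h[1],1),'inner r',rr(c[:2]).min().round(4),'px',u.mean().round(),v.mean().round())
delta(.5705,.268,.011)
```

```text
t 3.55 pos [0.5705 0.2675 0.2   ] xax [ 0.973  0.229 -0.   ] yax [ 0.229 -0.973  0.   ] z [-0. -0. -1.] F [ 0.  -0.3 -0.4] w 0.0909 g 0.0
spacer 2348 mean [0.5686 0.2695 0.0211] bbox c [0.5678 0.2692 0.0207] size [0.063  0.0631 0.0054] encl [567.8 269.2] 31.8 inner r 0.0177 px 291.0 186.0
core 208 mean [0.4624 0.1372 0.0345] bbox c [0.4622 0.1366 0.0336] size [0.0243 0.0111 0.0069] encl [462.2 138.2] 12.2 inner r 0.0003 px 395.0 321.0
to (0.5705, 0.268, 0.011) delta [ 0.     -0.0006  0.1891]
```

View pics/w2.png

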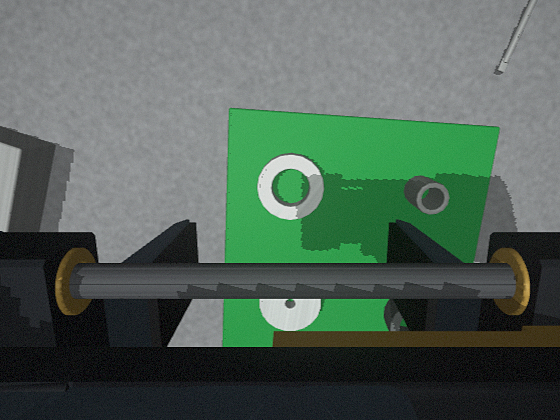

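The wrist view shows the spacer at (291,186), the bush at (432,197) and the disc at (290,305). The spacer centre is at (0.568, 0.269), with its top at 21–22 mm. I'll go down and grip it.

Request:
jog_arm:
  commands:
    - {"delta_pos": [-0.002,-0.002,0.04],"rot": [0,0,0]}
    - {"delta_pos": [-0.002,-0.002,0.08],"rot": [0,0,0]}
    - {"delta_pos": [-0.002,-0.002,0.12],"rot": [0,0,0]}
    - {"delta_pos": [-0.002,-0.002,0.15],"rot": [0,0,0]}
    - {"delta_pos": [-0.002,-0.002,0.165],"rot": [0,0,0]}
    - {"delta_pos": [-0.002,-0.002,0.175],"rot": [0,0,0]}
    - {"delta_pos": [-0.002,-0.002,0.182],"rot": [0,0,0]}
    - {"delta_pos": [-0.002,-0.002,0.187],"rot": [0,0,0]}
    - {"delta_pos": [-0.002,-0.002,0.19],"rot": [0,0,0]}
    - {"delta_pos": [-0.002,-0.002,0.191],"rot": [0,0,0]}
    - {"delta_pos": [-0.002,-0.002,0.191],"rot": [0,0,0]}

```text
t: 4.52
tool_pos: [0.5685, 0.2705, 0.0097]
orientation: [-3.12, -0.365, -0.002]
wrist_force: [-0.6, 0.0, -0.0]
width: 0.0912
grasp_force: 0.0
```

Request:
jog_arm:
  commands:
    - {"delta_pos": [0,0,0],"rot": [0,0,0]}
    - {"delta_pos": [0,0,0],"rot": [0,0,0]}
    - {"delta_pos": [0,0,0],"rot": [0,0,0]}
    - {"delta_pos": [0,0,0],"rot": [0,0,0]}
    - {"delta_pos": [0,0,0],"rot": [0,0,0]}
    - {"delta_pos": [0,0,0],"rot": [0,0,0]}
    - {"delta_pos": [0,0,0],"rot": [0,0,0]}
    - {"delta_pos": [0,0,0],"rot": [0,0,0]}
    - {"delta_pos": [0,0,0],"rot": [0,0,0]}
    - {"delta_pos": [0,0,0],"rot": [0,0,0]}
  fingers: 0.5
  squeeze: 20

```text
t: 5.35
tool_pos: [0.568, 0.2703, 0.0091]
orientation: [-3.12, -0.365, -0.0]
wrist_force: [-1.0, -0.6, 5.5]
width: 0.062
grasp_force: 20.0
```

Request:
jog_arm:
  commands:
    - {"delta_pos": [0,0,-0.003],"rot": [0,0,0]}
    - {"delta_pos": [0,0,-0.01],"rot": [0,0,0]}
    - {"delta_pos": [0,0,-0.025],"rot": [0,0,0]}
    - {"delta_pos": [0,0,-0.045],"rot": [0,0,0]}
    - {"delta_pos": [0,0,-0.07],"rot": [0,0,0]}
    - {"delta_pos": [0,0,-0.095],"rot": [0,0,0]}
    - {"delta_pos": [0,0,-0.115],"rot": [0,0,0]}
    - {"delta_pos": [0,0,-0.125],"rot": [0,0,0]}
    - {"delta_pos": [0,0,-0.13],"rot": [0,0,0]}
    - {"delta_pos": [0,0,-0.13],"rot": [0,0,0]}
  squeeze: 25

```text
t: 6.18
tool_pos: [0.5683, 0.2705, 0.1401]
orientation: [-3.12, -0.365, -0.002]
wrist_force: [-0.6, -0.5, -0.9]
width: 0.0622
grasp_force: 25.0
```

Run:
```python
from d import *
st()
p,d,m=snap('wrist','w3.png');C=cloud(p,d,m)
ps,ds,ms=snap('scene')
t=np.array([.568,.2703,.14]);c=np.array(ms['world_to_cam'])@np.r_[t,1];u,v=(c[0]/c[2]*ms['fx']+ms['cx'],c[1]/c[2]*ms['fy']+ms['cy']);u,v=int(u),int(v);print(u,v)
a=cv2.resize(ps[max(0,v-70):v+70,max(0,u-70):u+70],(420,420),interpolation=cv2.INTER_CUBIC)
b=p[:,80:480]
cv2.imwrite('pics/w3c.png',np.hstack([b,a[:, :min(400,a.shape[1])]])[:,:,::-1])
delta(.573,-.2267,.15)
```

```text
t 6.18 pos [0.5683 0.2705 0.1401] xax [0.973 0.231 0.002] yax [ 0.231 -0.973 -0.   ] z [ 0.001  0.001 -1.   ] F [-0.6 -0.5 -0.9] w 0.0622 g 25.0
445 142
to (0.573, -0.2267, 0.15) delta [-0.1092  0.4847 -0.0116]
```

View pics/w3c.png

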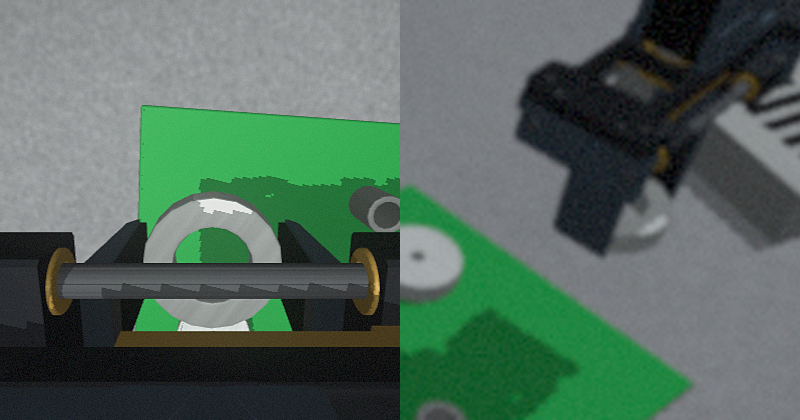

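The spacer is held, at (212,260) in the wrist crop. I'll check its tilt and centre from depth.

Run:
```python
from d import *
st();R=Ro.from_rotvec(arm.observe()['orientation']);t=arm.observe()['tool_pos']
p,d,m=snap('wrist');C=cloud(p,d,m);L=(C-t)@R.as_matrix()
s=(d>0)&(np.hypot(L[...,0],L[...,1])<.04)&(abs(L[...,2])<.025)&(abs(L[...,1])<.0305)
P=L[s];print(s.sum(),np.percentile(P[:,2],[2,10,50,90,98]).round(4))
top=np.median(P[:,2])
for _ in range(6):
    A=np.c_[P[:,:2],np.ones(len(P))];k=np.linalg.lstsq(A,P[:,2],rcond=None)[0];e=A@k-P[:,2];P=P[abs(e)<max(2*np.median(abs(e)),.001)]
print('plane',k.round(4),len(P),'x range',P[:,0].min().round(4),P[:,0].max().round(4),'y',P[:,1].min().round(4),P[:,1].max().round(4))
```

```text
t 6.28 pos [0.5674 0.2701 0.1381] xax [ 0.973  0.231 -0.001] yax [ 0.231 -0.973  0.   ] z [-0.001 -0.    -1.   ] F [-0.1  0.4 -1.7] w 0.062 g 25.0
8187 [-0.0144 -0.0128 -0.0119 -0.0104 -0.0013]
plane [ 0.0045 -0.0014 -0.0119] 6053 x range -0.0321 0.0311 y -0.0305 0.0305
```

Flat and centred, with its underside about 4 mm below the tips. Carrying it to the post.

Request:
jog_arm:
  commands:
    - {"delta_pos": [-0.002,0.01,0],"rot": [0,0,0]}
    - {"delta_pos": [-0.007,0.03,0],"rot": [0,0,0]}
    - {"delta_pos": [-0.014,0.06,0],"rot": [0,0,0]}
    - {"delta_pos": [-0.02,0.09,0],"rot": [0,0,0]}
    - {"delta_pos": [-0.028,0.125,0],"rot": [0,0,0]}
    - {"delta_pos": [-0.036,0.16,0],"rot": [0,0,0]}
    - {"delta_pos": [-0.044,0.195,0],"rot": [0,0,0]}
    - {"delta_pos": [-0.052,0.23,0],"rot": [0,0,0]}
    - {"delta_pos": [-0.06,0.265,0],"rot": [0,0,0]}
    - {"delta_pos": [-0.068,0.3,0],"rot": [0,0,0]}
    - {"delta_pos": [-0.076,0.335,0],"rot": [0,0,0]}
    - {"delta_pos": [-0.083,0.37,0],"rot": [0,0,0]}
    - {"delta_pos": [-0.09,0.4,0],"rot": [0,0,0]}
    - {"delta_pos": [-0.097,0.43,0],"rot": [0,0,0]}
    - {"delta_pos": [-0.103,0.455,0],"rot": [0,0,0]}
    - {"delta_pos": [-0.107,0.475,0],"rot": [0,0,0]}
    - {"delta_pos": [-0.109,0.483,0],"rot": [0,0,0]}
    - {"delta_pos": [-0.109,0.485,0],"rot": [0,0,0]}
    - {"delta_pos": [-0.109,0.485,0],"rot": [0,0,0]}
    - {"delta_pos": [-0.109,0.485,0],"rot": [0,0,0]}

```text
t: 8.0
tool_pos: [0.5734, -0.2259, 0.1385]
orientation: [-3.12, -0.365, 0.001]
wrist_force: [-0.4, 0.6, -1.2]
width: 0.0621
grasp_force: 25.0
```

Run:
```python
from d import *
st();delta(.573,-.2267,.022)
p,d,m=snap('wrist');ps,ds,ms=snap('scene')
c=np.array(ms['world_to_cam'])@np.r_[.573,-.2267,.1,1];u,v=int(c[0]/c[2]*ms['fx']+ms['cx']),int(c[1]/c[2]*ms['fy']+ms['cy'])
a=cv2.resize(ps[max(0,v-70):v+70,max(0,u-70):u+70],(420,420),interpolation=cv2.INTER_CUBIC)
cv2.imwrite('pics/w4c.png',np.hstack([p[:,90:470],a])[:,:,::-1])
```

```text
t 8.0 pos [ 0.5734 -0.2259  0.1385] xax [ 0.973  0.231 -0.001] yax [ 0.231 -0.973 -0.001] z [-0.001  0.    -1.   ] F [-0.4  0.6 -1.2] w 0.0621 g 25.0
to (0.573, -0.2267, 0.022) delta [-0.0005  0.0007  0.1165]
```

View pics/w4c.png

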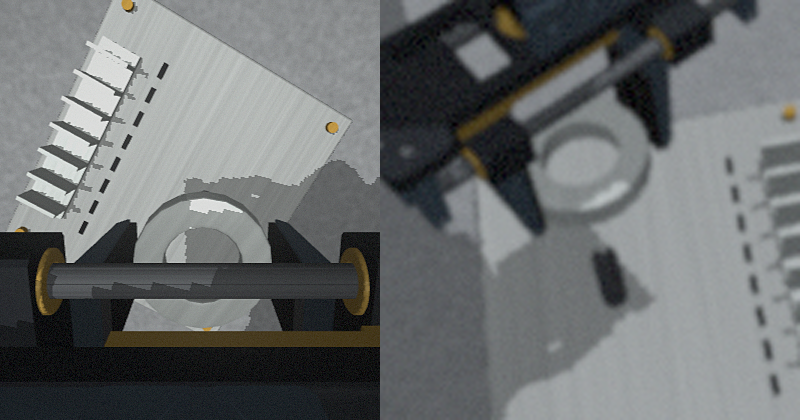

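The ring is over the post, which the wrist camera can't see; in the scene view it is upright at (608,278). I'll lower until contact is near.

Request:
jog_arm:
  commands:
    - {"delta_pos": [0,0.001,0.02],"rot": [0,0,0]}
    - {"delta_pos": [0,0.001,0.04],"rot": [0,0,0]}
    - {"delta_pos": [0,0.001,0.055],"rot": [0,0,0]}
    - {"delta_pos": [0,0.001,0.065],"rot": [0,0,0]}
    - {"delta_pos": [0,0.001,0.075],"rot": [0,0,0]}
    - {"delta_pos": [0,0.001,0.085],"rot": [0,0,0]}
    - {"delta_pos": [0,0.001,0.095],"rot": [0,0,0]}
    - {"delta_pos": [0,0.001,0.105],"rot": [0,0,0]}
    - {"delta_pos": [0,0.001,0.112],"rot": [0,0,0]}
    - {"delta_pos": [0,0.001,0.116],"rot": [0,0,0]}
    - {"delta_pos": [0,0.001,0.118],"rot": [0,0,0]}
    - {"delta_pos": [0,0.001,0.118],"rot": [0,0,0]}

```text
t: 9.1
tool_pos: [0.5739, -0.2277, 0.0206]
orientation: [-3.12, -0.365, 0.0]
wrist_force: [1.2, 0.0, -0.8]
width: 0.0623
grasp_force: 25.0
```

Request:
jog_arm:
  commands:
    - {"delta_pos": [0,0,0.001],"rot": [0,0,0]}
    - {"delta_pos": [0,0,0.0015],"rot": [0,0,0]}
    - {"delta_pos": [0,0,0.0015],"rot": [0,0,0]}

```text
t: 9.35
tool_pos: [0.5742, -0.2278, 0.0197]
orientation: [3.12, 0.365, 0.001]
wrist_force: [-0.7, 0.4, -0.9]
width: 0.062
grasp_force: 25.0
```

Request:
jog_arm:
  commands:
    - {"delta_pos": [0,0,0.0005],"rot": [0,0,0]}
    - {"delta_pos": [0,0,0.001],"rot": [0,0,0]}
    - {"delta_pos": [0,0,0.001],"rot": [0,0,0]}

```text
t: 9.6
tool_pos: [0.574, -0.2277, 0.0185]
orientation: [3.12, 0.365, 0.0]
wrist_force: [0.7, -0.5, -0.8]
width: 0.0621
grasp_force: 25.0
```

Request:
jog_arm:
  commands:
    - {"delta_pos": [0,0,0],"rot": [0,0,0]}
    - {"delta_pos": [0,0,0],"rot": [0,0,0]}
    - {"delta_pos": [0,0,0],"rot": [0,0,0]}
    - {"delta_pos": [0,0,0],"rot": [0,0,0]}
    - {"delta_pos": [0,0,0],"rot": [0,0,0]}
    - {"delta_pos": [0,0,0],"rot": [0,0,0]}
  fingers: 1

```text
t: 10.1
tool_pos: [0.574, -0.2277, 0.0184]
orientation: [-3.12, -0.365, -0.0]
wrist_force: [-0.4, -0.3, 0.3]
width: 0.0915
grasp_force: 0.0
```

Request:
jog_arm:
  commands:
    - {"delta_pos": [0,0,-0.01],"rot": [0,0,0]}
    - {"delta_pos": [0,0,-0.03],"rot": [0,0,0]}
    - {"delta_pos": [0,0,-0.06],"rot": [0,0,0]}
    - {"delta_pos": [0,0,-0.1],"rot": [0,0,0]}
    - {"delta_pos": [0,0,-0.14],"rot": [0,0,0]}
    - {"delta_pos": [0,0,-0.17],"rot": [0,0,0]}
    - {"delta_pos": [0,0,-0.18],"rot": [0,0,0]}
    - {"delta_pos": [0,0,-0.18],"rot": [0,0,0]}

```text
t: 10.77
tool_pos: [0.5754, -0.2283, 0.2021]
orientation: [3.118, 0.365, 0.007]
wrist_force: [0.4, 0.7, -0.4]
width: 0.0911
grasp_force: 0.0
```

Run:
```python
from d import *
st()
p,d,m=snap('wrist');C=cloud(p,d,m)
r=np.hypot(C[...,0]-.573,C[...,1]+.2267)
s=(d>0)&(r<.05)&(C[...,2]>.024)&(C[...,2]<.04)&(r>.012)
P=C[s];h=cv2.minEnclosingCircle((P[:,:2]*1000).astype(np.float32));v,u=np.nonzero(s)
A=np.c_[P[:,:2]-[.573,-.2267],np.ones(len(P))];k=np.linalg.lstsq(A,P[:,2],rcond=None)[0]
print(s.sum(),P.mean(0).round(4),h,'plane',k.round(4),u.mean(),v.mean())
delta(.4645,.1135,.2)
```

```text
t 10.77 pos [ 0.5754 -0.2283  0.2021] xax [0.973 0.231 0.004] yax [ 0.231 -0.973  0.003] z [ 0.005 -0.002 -1.   ] F [ 0.4  0.7 -0.4] w 0.0911 g 0.0
2459 [ 0.5739 -0.227   0.029 ] ((573.088623046875, -227.27813720703125), 31.87664222717285) plane [-0.0014 -0.0007  0.029 ] 290.84790565270436 188.07523383489223
to (0.4645, 0.1135, 0.2) delta [-0.0281 -0.3575 -0.0009]
```

The spacer lies flat on the panel, centred on the post, with its top at about 29–30 mm. On to the core.

Request:
jog_arm:
  commands:
    - {"delta_pos": [-0.028,-0.358,0],"rot": [0,0,0]}
    - {"delta_pos": [-0.028,-0.358,0],"rot": [0,0,0]}
    - {"delta_pos": [-0.028,-0.358,0],"rot": [0,0,0]}
    - {"delta_pos": [-0.028,-0.358,0],"rot": [0,0,0]}
    - {"delta_pos": [-0.028,-0.358,0],"rot": [0,0,0]}
    - {"delta_pos": [-0.028,-0.358,0],"rot": [0,0,0]}
    - {"delta_pos": [-0.028,-0.358,0],"rot": [0,0,0]}
    - {"delta_pos": [-0.028,-0.358,0],"rot": [0,0,0]}
    - {"delta_pos": [-0.028,-0.358,0],"rot": [0,0,0]}
    - {"delta_pos": [-0.028,-0.358,0],"rot": [0,0,0]}
    - {"delta_pos": [-0.028,-0.358,0],"rot": [0,0,0]}
    - {"delta_pos": [-0.028,-0.358,0],"rot": [0,0,0]}
    - {"delta_pos": [-0.028,-0.358,0],"rot": [0,0,0]}
    - {"delta_pos": [-0.028,-0.358,0],"rot": [0,0,0]}

```text
t: 11.98
tool_pos: [0.4643, 0.1132, 0.198]
orientation: [3.12, 0.362, -0.001]
wrist_force: [0.3, -0.3, -0.5]
width: 0.0914
grasp_force: 0.0
```

Run:
```python
from d import *
st()
p,d,m=snap('wrist','w5.png');C=cloud(p,d,m)
s=(np.hypot(C[...,0]-.464,C[...,1]-.113)<.04)&(d>0)&(C[...,2]>.031)&(C[...,2]<.042)
P=C[s];h=cv2.minEnclosingCircle((P[:,:2]*1000).astype(np.float32));c=np.array(h[0])/1000;v,u=np.nonzero(s)
rr=np.hypot(*(P[:,:2]-c).T)
print(s.sum(),P.mean(0).round(4),h,'inner',np.percentile(rr,[0,2]).round(4),u.mean(),v.mean())
delta(*c,.012)
```

```text
t 11.98 pos [0.4643 0.1132 0.198 ] xax [ 0.973  0.229 -0.001] yax [ 0.229 -0.973  0.   ] z [-0.001 -0.    -1.   ] F [ 0.3 -0.3 -0.5] w 0.0914 g 0.0
1639 [0.4619 0.1148 0.0349] ((461.1844482421875, 114.51042175292969), 26.92713737487793) inner [0.0165 0.0169] 290.92861500915194 190.26845637583892
to (np.float64(0.4611844482421875), np.float64(0.11451042175292969), 0.012) delta [-0.0027 -0.0019  0.1861]
```

View pics/w5.png

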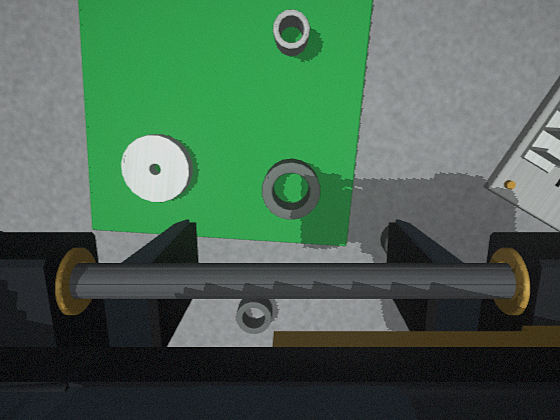

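This is the core, at (291,190): outer radius 26.9 mm, bore radius 17 mm, top at 35–36 mm. The bush is at (291,32), the disc at (155,169), and the small look-alikes at (254,315) and (388,238). Going down to grip.

Request:
jog_arm:
  commands:
    - {"delta_pos": [-0.003,-0.002,0.04],"rot": [0,0,0]}
    - {"delta_pos": [-0.003,-0.002,0.08],"rot": [0,0,0]}
    - {"delta_pos": [-0.003,-0.002,0.115],"rot": [0,0,0]}
    - {"delta_pos": [-0.003,-0.002,0.14],"rot": [0,0,0]}
    - {"delta_pos": [-0.003,-0.002,0.16],"rot": [0,0,0]}
    - {"delta_pos": [-0.003,-0.002,0.172],"rot": [0,0,0]}
    - {"delta_pos": [-0.003,-0.002,0.18],"rot": [0,0,0]}
    - {"delta_pos": [-0.003,-0.002,0.185],"rot": [0,0,0]}
    - {"delta_pos": [-0.003,-0.002,0.187],"rot": [0,0,0]}
    - {"delta_pos": [-0.003,-0.002,0.187],"rot": [0,0,0]}
    - {"delta_pos": [-0.003,-0.002,0.187],"rot": [0,0,0]}

```text
t: 12.95
tool_pos: [0.4613, 0.1154, 0.0121]
orientation: [-3.12, -0.365, -0.002]
wrist_force: [-0.8, 0.9, 0.8]
width: 0.0913
grasp_force: 0.0
```

Request:
jog_arm:
  commands:
    - {"delta_pos": [0,0,0],"rot": [0,0,0]}
    - {"delta_pos": [0,0,0],"rot": [0,0,0]}
    - {"delta_pos": [0,0,0],"rot": [0,0,0]}
    - {"delta_pos": [0,0,0],"rot": [0,0,0]}
    - {"delta_pos": [0,0,0],"rot": [0,0,0]}
    - {"delta_pos": [0,0,0],"rot": [0,0,0]}
    - {"delta_pos": [0,0,0],"rot": [0,0,0]}
    - {"delta_pos": [0,0,0],"rot": [0,0,0]}
    - {"delta_pos": [0,0,0],"rot": [0,0,0]}
    - {"delta_pos": [0,0,0],"rot": [0,0,0]}
    - {"delta_pos": [0,0,0],"rot": [0,0,0]}
  fingers: 0.4
  squeeze: 30

```text
t: 13.87
tool_pos: [0.4608, 0.1154, 0.0115]
orientation: [-3.12, -0.365, -0.0]
wrist_force: [-1.1, -0.3, 6.5]
width: 0.053
grasp_force: 30.0
```

Request:
jog_arm:
  commands:
    - {"delta_pos": [0,0,-0.003],"rot": [0,0,0]}
    - {"delta_pos": [0,0,-0.01],"rot": [0,0,0]}
    - {"delta_pos": [0,0,-0.025],"rot": [0,0,0]}
    - {"delta_pos": [0,0,-0.045],"rot": [0,0,0]}
    - {"delta_pos": [0,0,-0.07],"rot": [0,0,0]}
    - {"delta_pos": [0,0,-0.095],"rot": [0,0,0]}
    - {"delta_pos": [0,0,-0.115],"rot": [0,0,0]}
    - {"delta_pos": [0,0,-0.125],"rot": [0,0,0]}
    - {"delta_pos": [0,0,-0.13],"rot": [0,0,0]}
    - {"delta_pos": [0,0,-0.13],"rot": [0,0,0]}

```text
t: 14.7
tool_pos: [0.461, 0.1155, 0.142]
orientation: [-3.12, -0.365, -0.002]
wrist_force: [0.8, -0.0, -2.5]
width: 0.0532
grasp_force: 30.0
```

Run:
```python
from d import *
st();R=Ro.from_rotvec(arm.observe()['orientation']);t=arm.observe()['tool_pos']
p,d,m=snap('wrist');C=cloud(p,d,m);L=(C-t)@R.as_matrix()
s=(d>0)&(np.hypot(L[...,0],L[...,1])<.04)&(abs(L[...,2]+.025)<.006)&(abs(L[...,1])<.026)
P=L[s];print(s.sum(),np.percentile(P[:,2],[2,10,50,90,98]).round(4))
for _ in range(6):
    A=np.c_[P[:,:2],np.ones(len(P))];k=np.linalg.lstsq(A,P[:,2],rcond=None)[0];e=A@k-P[:,2];P=P[abs(e)<max(2*np.median(abs(e)),.001)]
print('plane',k.round(4),len(P),'x',P[:,0].min().round(4),P[:,0].max().round(4))
delta(.573,-.2267,.14)
```

```text
t 14.7 pos [0.461  0.1155 0.142 ] xax [0.973 0.231 0.001] yax [ 0.231 -0.973  0.   ] z [ 0.001  0.    -1.   ] F [ 0.8 -0.  -2.5] w 0.0532 g 30.0
5766 [-0.0252 -0.0244 -0.0235 -0.0222 -0.0199]
plane [ 0.0011 -0.0004 -0.0235] 4391 x -0.0263 0.0269
to (0.573, -0.2267, 0.14) delta [0.0305 0.3588 0.0011]
```

Level and centred, with its underside about 6.5 mm below the tips. Carrying it over.

Request:
jog_arm:
  commands:
    - {"delta_pos": [0.001,0.008,0],"rot": [0,0,0]}
    - {"delta_pos": [0.002,0.025,0],"rot": [0,0,0]}
    - {"delta_pos": [0.004,0.05,0],"rot": [0,0,0]}
    - {"delta_pos": [0.007,0.08,0],"rot": [0,0,0]}
    - {"delta_pos": [0.009,0.11,0],"rot": [0,0,0]}
    - {"delta_pos": [0.012,0.14,0],"rot": [0,0,0]}
    - {"delta_pos": [0.014,0.17,0],"rot": [0,0,0]}
    - {"delta_pos": [0.017,0.2,0],"rot": [0,0,0]}
    - {"delta_pos": [0.02,0.23,0],"rot": [0,0,0]}
    - {"delta_pos": [0.022,0.26,0],"rot": [0,0,0]}
    - {"delta_pos": [0.025,0.29,0],"rot": [0,0,0]}
    - {"delta_pos": [0.027,0.315,0],"rot": [0,0,0]}
    - {"delta_pos": [0.029,0.335,0],"rot": [0,0,0]}
    - {"delta_pos": [0.03,0.35,0],"rot": [0,0,0]}
    - {"delta_pos": [0.03,0.357,0],"rot": [0,0,0]}
    - {"delta_pos": [0.03,0.359,0],"rot": [0,0,0]}
    - {"delta_pos": [0.03,0.359,0],"rot": [0,0,0]}
    - {"delta_pos": [0.03,0.359,0],"rot": [0,0,0]}

```text
t: 16.25
tool_pos: [0.5724, -0.2262, 0.1411]
orientation: [-3.12, -0.365, 0.001]
wrist_force: [0.3, 0.0, -1.4]
width: 0.0527
grasp_force: 30.0
```

Run:
```python
from d import *
st();delta(.573,-.2267,.0385)
```

```text
t 16.25 pos [ 0.5724 -0.2262  0.1411] xax [ 0.973  0.231 -0.001] yax [ 0.231 -0.973 -0.001] z [-0.001  0.    -1.   ] F [ 0.3  0.  -1.4] w 0.0527 g 30.0
to (0.573, -0.2267, 0.0385) delta [0.0006 0.0007 0.1026]
```

Request:
jog_arm:
  commands:
    - {"delta_pos": [0,0,0.02],"rot": [0,0,0]}
    - {"delta_pos": [0,0,0.04],"rot": [0,0,0]}
    - {"delta_pos": [0,0,0.055],"rot": [0,0,0]}
    - {"delta_pos": [0,0,0.065],"rot": [0,0,0]}
    - {"delta_pos": [0,0,0.075],"rot": [0,0,0]}
    - {"delta_pos": [0,0,0.085],"rot": [0,0,0]}
    - {"delta_pos": [0,0,0.093],"rot": [0,0,0]}
    - {"delta_pos": [0,0,0.099],"rot": [0,0,0]}
    - {"delta_pos": [0,0,0.102],"rot": [0,0,0]}
    - {"delta_pos": [0,0,0.1025],"rot": [0,0,0]}
    - {"delta_pos": [0,0,0.1025],"rot": [0,0,0]}

```text
t: 17.17
tool_pos: [0.5729, -0.2271, 0.0391]
orientation: [3.12, 0.365, 0.0]
wrist_force: [-1.2, -0.7, -1.3]
width: 0.0526
grasp_force: 30.0
```

Request:
jog_arm:
  commands:
    - {"delta_pos": [0,0,0.0005],"rot": [0,0,0]}
    - {"delta_pos": [0,0,0.001],"rot": [0,0,0]}
    - {"delta_pos": [0,0,0.001],"rot": [0,0,0]}
    - {"delta_pos": [0,0,0.001],"rot": [0,0,0]}

```text
t: 17.5
tool_pos: [0.5729, -0.2271, 0.0382]
orientation: [3.12, 0.365, 0.0]
wrist_force: [0.4, 0.7, -2.6]
width: 0.0528
grasp_force: 30.0
```

Request:
jog_arm:
  commands:
    - {"delta_pos": [0,0,0.0005],"rot": [0,0,0]}
    - {"delta_pos": [0,0,0.001],"rot": [0,0,0]}
    - {"delta_pos": [0,0,0.001],"rot": [0,0,0]}
    - {"delta_pos": [0,0,0.001],"rot": [0,0,0]}

```text
t: 17.83
tool_pos: [0.5728, -0.227, 0.0369]
orientation: [-3.12, -0.365, 0.0]
wrist_force: [-0.3, 0.0, -1.5]
width: 0.0527
grasp_force: 30.0
```

Request:
jog_arm:
  commands:
    - {"delta_pos": [0,0,0.0005],"rot": [0,0,0]}
    - {"delta_pos": [0,0,0.0005],"rot": [0,0,0]}
    - {"delta_pos": [0,0,0.0005],"rot": [0,0,0]}

```text
t: 18.08
tool_pos: [0.5728, -0.227, 0.0364]
orientation: [-3.12, -0.365, 0.0]
wrist_force: [0.9, -0.1, -1.7]
width: 0.0531
grasp_force: 30.0
```

Within about 1 mm of seating. I'll release, withdraw and check.

Request:
jog_arm:
  commands:
    - {"delta_pos": [0,0,0.0005],"rot": [0,0,0]}
    - {"delta_pos": [0,0,0.0005],"rot": [0,0,0]}

```text
t: 18.25
tool_pos: [0.5728, -0.227, 0.0359]
orientation: [-3.12, -0.365, 0.0]
wrist_force: [-0.8, -0.1, -1.4]
width: 0.0524
grasp_force: 30.0
```

Request:
jog_arm:
  commands:
    - {"delta_pos": [0,0,0],"rot": [0,0,0]}
    - {"delta_pos": [0,0,0],"rot": [0,0,0]}
    - {"delta_pos": [0,0,0],"rot": [0,0,0]}
    - {"delta_pos": [0,0,0],"rot": [0,0,0]}
    - {"delta_pos": [0,0,0],"rot": [0,0,0]}
    - {"delta_pos": [0,0,0],"rot": [0,0,0]}
    - {"delta_pos": [0,0,0],"rot": [0,0,0]}
  fingers: 1

```text
t: 18.83
tool_pos: [0.5728, -0.227, 0.036]
orientation: [3.12, 0.365, 0.0]
wrist_force: [-0.2, 1.1, 0.6]
width: 0.0911
grasp_force: 0.0
```

Request:
jog_arm:
  commands:
    - {"delta_pos": [0,0,-0.01],"rot": [0,0,0]}
    - {"delta_pos": [0,0,-0.03],"rot": [0,0,0]}
    - {"delta_pos": [0,0,-0.06],"rot": [0,0,0]}
    - {"delta_pos": [0,0,-0.1],"rot": [0,0,0]}
    - {"delta_pos": [0,0,-0.14],"rot": [0,0,0]}
    - {"delta_pos": [0,0,-0.17],"rot": [0,0,0]}
    - {"delta_pos": [0,0,-0.18],"rot": [0,0,0]}
    - {"delta_pos": [0,0,-0.18],"rot": [0,0,0]}
    - {"delta_pos": [0,0,-0.18],"rot": [0,0,0]}

```text
t: 19.58
tool_pos: [0.5726, -0.2269, 0.2159]
orientation: [3.12, 0.365, 0.001]
wrist_force: [0.6, 1.0, 0.7]
width: 0.0917
grasp_force: 0.0
```

Run:
```python
from d import *
st()
p,d,m=snap('wrist','w6.png');C=cloud(p,d,m)
r=np.hypot(C[...,0]-.573,C[...,1]+.2267)
for lo,hi in ((.024,.04),(.052,.068)):
    s=(d>0)&(r<.05)&(C[...,2]>lo)&(C[...,2]<hi)&(r>.012)
    P=C[s];h=cv2.minEnclosingCircle((P[:,:2]*1000).astype(np.float32));v,u=np.nonzero(s)
    A=np.c_[P[:,:2]-[.573,-.2267],np.ones(len(P))];k=np.linalg.lstsq(A,P[:,2],rcond=None)[0]
    print(s.sum(),np.median(P[:,2]).round(4),h,'plane',k.round(4))
ps,ds,ms=snap('scene')
a=cv2.resize(ps[220:360,130:270],(420,420),interpolation=cv2.INTER_CUBIC)
cv2.imwrite('pics/w6c.png',np.hstack([p[:,90:470],a])[:,:,::-1])
```

```text
t 19.58 pos [ 0.5726 -0.2269  0.2159] xax [0.973 0.231 0.   ] yax [ 0.231 -0.973  0.   ] z [ 0. -0. -1.] F [0.6 1.  0.7] w 0.0917 g 0.0
739 0.0292 ((573.31982421875, -227.23651123046875), 31.73769760131836) plane [-0.0735 -0.0053  0.0311]
1765 0.0589 ((572.6005249023438, -226.31802368164062), 27.00404167175293) plane [-0.0015 -0.0003  0.0588]
```

View pics/w6c.png

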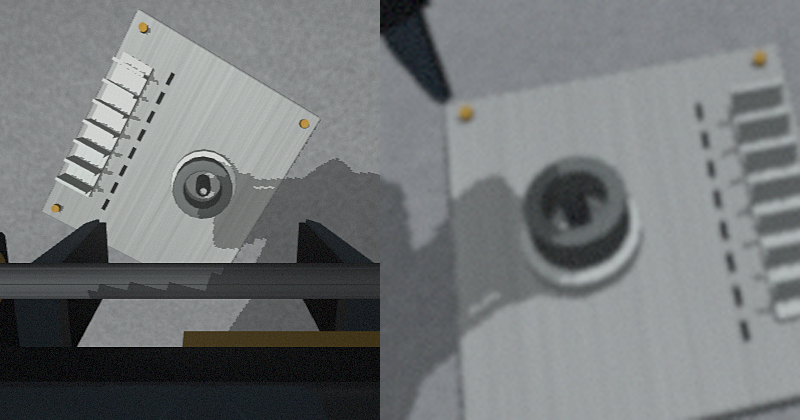

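Both views show the core flat on the spacer, with the post inside at wrist crop (204,184). The core's top is level at 59 mm and the spacer's at 29 mm, 30 mm apart as they should be. Handing in.

```bash
python3 -c "
from cell import arm
print(arm.job_done())"
```

```text
the job is handed in; nothing more can be done
None
```

The spacer and then the core are threaded on the post and seated flat, the gripper is clear, and the job was handed in at about 20 s of the 54 s limit; no verdict came back.

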